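Put three museum finds back on their colour-coded display bases

ROBOT

A 6-joint arm with a two-finger parallel gripper is mounted at the origin on the work surface. World frame = base frame: x ahead of the robot, y to its left, z up, the work surface at z = 0. Lengths are in m, angles in rad, forces in N, time in s.
With the tool pointing down it reaches from about 0.375 to 0.9 m from the base axis. Payload 3.1 kg.
Tool frame: the origin (TCP) lies on the centre line of the jaws, within the pads' length; the fingertips stand 22 mm ahead of it and the grasp point (between the pads) lies 3 mm ahead of it; z points along the fingers, x is the direction in which the jaws open and shut, and the axes are right-handed (so a half turn about z gives the same grasp; the last joint's range is limited). The gripper opens to 87 mm and grips with 3 to 60 N. Pads are 19 mm wide; open, the fingers measure 117 mm over their backs; the gripper's body (75 mm by 190 mm) begins 51 mm behind the grasp point.
Start: joints at [-1.492, 0.527, 1.433, -0, 1.181, -0.178], TCP at [0.159, -0.604, 0.245] pointing down, gripper open.
Joint ranges: [-3.08, 3.08], [-0.75, 2.2], [0.22, 2.44], [-1.43, 4.57], [0, 2.65], [-2.85, 2.85]. Speed limits (rad/s): [2.79, 2.79, 3.14, 3.14, 3.14, 3.14].

INTERFACE

Orientations are given as a unit quaternion [x, y, z, w].
In Python, from rig import robot, camera, order gives the robot as it stands.
- The arm moves only by the shell command python3 -m pendant 'ROWS' [OPENING] [FORCE]. ROWS is JSON, a list of rows, each a list of 2 entries, a list of its own where there are three numbers: the shift along the tool's x, y, z in mm, then the turn about the tool's z in degrees. A call has 1 to 8 rows; each row shifts and turns the commanded pose from where the row before left it, along the tool's axes as they then stand; what a row does not reach is not made up. A row lasts 1/8 s, in which the tool goes at most 62.5 mm and 10.7 degrees, less where a joint would pass 70% of its speed; a pose out of reach is approached as far as the arm can. A call with a gripper value outside its range is refused whole. OPENING is the finger opening in mm, from 0 to 87, set as the call begins (- or left out, the last holds). The fingers move at their own pace and stop on an object; FORCE is the grip in N (left out, the last holds). Time passes only in rows, so rows that do not move let the fingers close. It gives the time, the measured TCP pose, the force and the opening at its end, in the units of the state.
- robot.get_obs(): the state, without advancing time (a new reading comes with each control period).
- camera(name): name is "side" or "top" or "wrist"; returns a dict with "pixels" (400x640x3 uint8, blue, green, red), "mtx" (3x3 intrinsics, pixels), "R" (3x3) and "t" (3): a world point X has camera coordinates R X + t. Camera axes: x right, y down, z forward; pixel columns grow to the right and rows downward; lengths in m; the calibration is good to about 2 mm. A picture is of the moment at which its call begins. There is no depth.
- order.hand_in(): hands the job in, once; it reports no verdict.
The state is a dict: "time": time; "q": joint angles; "joint_velocities": joint speeds; "joint_torque": joint torques, N m; "position": TCP position; "tool_rot": TCP orientation; "ft_force": force on the tool from outside, world axes, zero at the start; "moment": the same for the moment, N m; "grip_width": finger opening in m.
Only numpy, scipy, OpenCV 4.12 (cv2) and the standard library are available. Lean on these libraries where they do the work, as an engineer would, in place of code of your own. Each camera call takes 0.05 s, during which the arm holds its last target. There are 200 camera calls.

TASK

On the photo bench the three finds stand on each other's display bases: move the terracotta pot to the yellow base, the brass hand bell to the blue base and the animal skull to the red base, each standing upright in the middle of its base. Use the white spare base to park a find on the way; finds must only ever be set down on the bases, never on the bare bench, and must be set down, not dropped or tipped over. Leave the jar, the scale bar and the brush where they are.

Things in the scene. Friction and masses are not known exactly. Their poses are not given: they have to be found in the camera images.
- pot: small closed-mouthed terracotta pot with dark painted bands, upright solid of revolution, 75 mm high; foot 40 mm across, belly 57 mm across at 34 mm above its underside (53 to 57 mm between 16 and 36 mm), neck 30 mm across at 58 to 64 mm, rim 40 mm across; about 200 g, plain friction. Origin at the centre of its underside, z up. Belongs on the yellow base.
- bell: brass hand bell standing on its mouth, 101 mm high; mouth 68 mm across, brass skirt up to 44 mm, above it an upright dark wooden handle 16 mm in diameter from 44 to 80 mm, ending in a 22 mm ball centred at 90 mm; about 250 g. Origin at the centre of its underside, z up. Belongs on the blue base.
- skull: cream animal skull, dark eye sockets, lying on its jaw: 92 mm long (x -42 to +50 mm, muzzle to +x), 47 mm high. Rounded brain case 44 mm wide (along y), x -42 to +6 mm, widest 16 to 36 mm up: grasp across it near x = -10 mm, 25 to 31 mm up. Jaw 34 mm wide, muzzle 24 mm wide, 34 mm high; about 150 g. Origin on its underside at x = y = 0, z up; it goes over the base's centre. Belongs on the red base.
- base_yellow: round flat display base, painted yellow, 120 mm across and 12 mm high, fixed to the bench; origin at the centre of its underside, z up, top face 12 mm above the bench. Home of the pot.
- base_blue: round flat display base, painted blue, 120 mm across and 12 mm high, fixed to the bench; origin at the centre of its underside, z up, top face 12 mm above the bench. Home of the bell.
- base_red: round flat display base, painted red, 120 mm across and 12 mm high, fixed to the bench; origin at the centre of its underside, z up, top face 12 mm above the bench. Home of the skull.
- base_white: round flat display base, painted white, 120 mm across and 12 mm high, fixed to the bench; origin at the centre of its underside, z up, top face 12 mm above the bench. The spare base: empty at the start, for parking, empty again at the end.
- jar: closed amber glass jar with black cap and paper label, 48 mm across, 75 mm high, loose on the bench, must stay where it is. Origin at the centre of its underside.
- scale_bar: flat photographic scale bar striped black and white, 150 x 30 x 8 mm (x, y, z), loose on the bench, must stay. Origin at the centre of its underside.
- brush: brush lying flat along its x axis, handle to -x, loose on the bench, must stay. Origin on its underside.
Mind the look-alikes: they are no part of the job. Several things look just like the base_blue: the one meant starts farthest to the robot's right.

How it is judged:
On the way:
1. one of the finds stands released on the white spare base (((horizontal distance between pot and base_white below 0.03 m and z of pot in the frame of base_white between 0.008 and 0.016 m and angle between pot's own z axis and vertical below 0.12 rad and linear speed of pot below 0.02 m/s and contact force between the fingers and pot below 0.05 N) or (horizontal distance between bell and base_white below 0.03 m and z of bell in the frame of base_white between 0.008 and 0.016 m and angle between bell's own z axis and vertical below 0.12 rad and linear speed of bell below 0.02 m/s and contact force between the fingers and bell below 0.05 N) or (horizontal distance between skull and base_white below 0.03 m and z of skull in the frame of base_white between 0.008 and 0.016 m and angle between skull's own z axis and vertical below 0.12 rad and linear speed of skull below 0.02 m/s and contact force between the fingers and skull below 0.05 N))), for 0.2 s.
At the end, for the whole second after the job is handed in: The pot stands on the yellow base, the bell on the blue base and the skull on the red base: each upright (within 0.12 rad), its origin within 15 mm of the base's centre and its underside on the base (within 4 mm), released and at rest (horizontal distance between pot and base_yellow below 0.015 m and z of pot in the frame of base_yellow between 0.008 and 0.016 m and angle between each of pot, bell, skull's own z axis and vertical below 0.12 rad and linear speed of each of pot, bell, skull below 0.02 m/s and contact force between the fingers and pot below 0.05 N and horizontal distance between bell and base_blue below 0.015 m and z of bell in the frame of base_blue between 0.008 and 0.016 m and contact force between the fingers and bell below 0.05 N and horizontal distance between skull and base_red below 0.015 m and z of skull in the frame of base_red between 0.008 and 0.016 m and contact force between the fingers and skull below 0.05 N); the robot touches nothing.
It fails at once if a find is set or pushed down onto the bare bench (height (world z) of any of pot, bell, skull below 0.006 m).
It fails at once if a find is tipped over by more than 0.7 rad (angle between any of pot, bell, skull's own z axis and vertical above 0.7 rad).
It fails at once if a find is dropped: falls faster than 0.6 m/s (about 20 mm) with no finger on it ((linear speed of pot above 0.6 m/s and contact force between the fingers and pot below 0.01 N) or (linear speed of bell above 0.6 m/s and contact force between the fingers and bell below 0.01 N) or (linear speed of skull above 0.6 m/s and contact force between the fingers and skull below 0.01 N)).
It fails at once if the jar, the scale bar or the brush is moved by more than 20 mm (distance of any of jar, scale_bar, brush from where it was at the start of the episode above 0.02 m).
It also fails if it takes over 93 s, if anything falls off the work surface, if the arm or the gripper's body presses on something with over 40 N, if the wrist force passes 120 N, or if a joint passes its speed limit or range.

## Working session

There is one attempt and no reset: what is moved stays moved. The work goes in short steps, Python scripts to look and compute and a shell command to move; the robot and the scene stay as the last step left them, time stands still between calls to the robot, and variables do not carry over. Pictures are saved under pics/ and viewed, about 12 in all and at most 16, crops included, and the job is handed in when it is done.

```bash
mkdir -p pics; ls
python3 - <<'E'
from rig import robot,camera
import cv2,json
o=robot.get_obs(); print(o['time'],o['position'],o['tool_rot'],o['ft_force'],o['grip_width'])
for n in('top','side'):
    c=camera(n); cv2.imwrite(f'pics/{n}0.png',c['pixels']); print(n,c['mtx'].tolist() if hasattr(c['mtx'],'tolist') else c['mtx'],c['R'],c['t'])
E
```

```text
pics
0.0 [ 0.15869179 -0.60380869  0.24360122] [ 7.91823144e-01 -6.10749525e-01 -7.25536491e-04 -7.73934721e-04] [-0.20663948  0.24283996  0.40554534] 0.08664055814106654
top [[379.1474272811552, 0.0, 314.71329514414714], [0.0, 379.1474272811552, 202.36377476632413], [0.0, 0.0, 1.0]] [[ 0.0562335  -0.99841509  0.00225805]
 [-0.97613341 -0.05545341 -0.20997258]
 [ 0.20976501  0.00960333 -0.97770467]] [-0.03799673  0.62141407  0.85619718]
side [[408.3392408823931, 0.0, 317.68828527573277], [0.0, 408.3392408823931, 203.110850795672], [0.0, 0.0, 1.0]] [[ 0.99595073 -0.08914798 -0.01160913]
 [-0.05573168 -0.51091977 -0.85781989]
 [ 0.07054157  0.85499335 -0.51381929]] [-0.60295383  0.07276074  0.92437167]
```

View pics/top0.png

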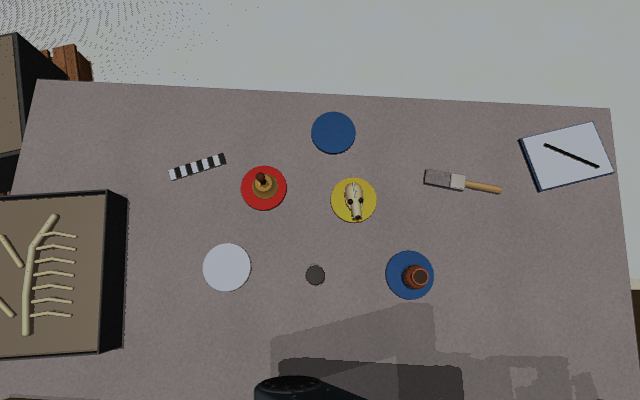

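View pics/side0.png

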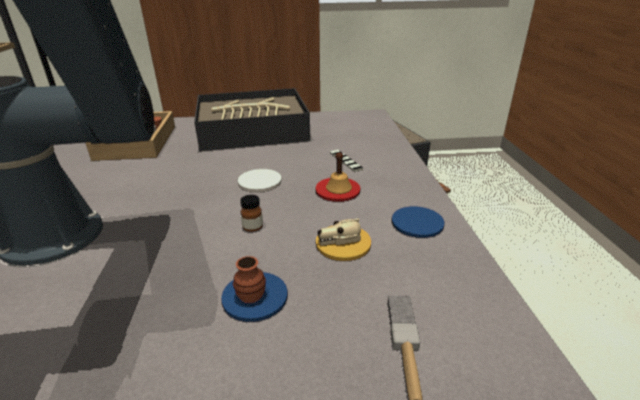

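Top view: pot on the right blue base (410,275), which is the real one. The decoy blue base is at (333,132). Skull is on yellow (354,200), bell on red (264,187), and white is empty at (227,267). The jar is at (315,275), the brush at (460,182) and the scale bar at (197,166).

```bash
cat > h.py <<'E'
import numpy as np,cv2
from scipy.optimize import least_squares
def ray(c,uv,z):
    uv=np.atleast_2d(uv).astype(float); R=np.array(c['R']);t=np.array(c['t'])
    d=np.c_[uv,np.ones(len(uv))]@np.linalg.inv(c['mtx']).T@R; o=-R.T@t
    return (o+d*((z-o[2])/d[:,2])[:,None])[:,:2]
def mask(c,lo,hi,box=None):
    m=cv2.inRange(cv2.cvtColor(c['pixels'],cv2.COLOR_BGR2HSV),np.array(lo),np.array(hi))
    if box: k=np.zeros_like(m);x0,y0,x1,y1=box;k[y0:y1,x0:x1]=255;m&=k
    return m
def biggest(m):
    return max(cv2.findContours(m,cv2.RETR_EXTERNAL,cv2.CHAIN_APPROX_NONE)[0],key=cv2.contourArea)[:,0]
def circ(c,m,z):
    p=ray(c,cv2.convexHull(biggest(m))[:,0],z).astype(np.float32)
    f=least_squares(lambda v:np.hypot(*(p-v[:2]).T)-v[2],[*p.mean(0),.06],loss='soft_l1',f_scale=.002).x
    return f.round(4)
E
python3 - <<'E'
from h import *; from rig import camera,robot
t=camera('top'); s=camera('side'); w=camera('wrist')
cv2.imwrite('pics/w0.png',w['pixels'])
B={'blue':([100,120,40],[130,255,255],(370,235,450,315),(205,260,300,330)),'yellow':([18,150,80],[35,255,255],(320,170,385,230),(305,215,380,265)),
'red1':([0,200,80],[6,255,255],(235,160,292,215),(305,165,370,205)),'white':([0,0,150],[180,60,255],(195,235,260,300),(230,160,290,200))}
for n,(lo,hi,b,b2) in B.items():
    for cn,c,bb in(('top',t,b),('side',s,b2)):
        try: print(n,cn,circ(c,mask(c,lo,hi,bb),.012))
        except Exception as e: print(n,cn,e)
top=cv2.resize(t['pixels'][150:310,230:450],None,fx=3.6,fy=3.6,interpolation=cv2.INTER_CUBIC)
cv2.imwrite('pics/tz.png',top)
# scale: orig = 230+u/3.6,150+v/3.6
print(np.array(w['R']).round(3),w['t'])
E
```

```text
blue top [ 0.4654 -0.2465  0.0589]
blue side [ 0.4685 -0.2524  0.0593]
yellow top [ 0.6478 -0.1012  0.0589]
yellow side [ 0.6504 -0.11    0.0591]
red1 top [0.6667 0.1328 0.058 ]
red1 side [0.6392 0.0829 0.0056]
white top [0.4588 0.2088 0.0586]
white side [0.4469 0.2377 0.093 ]
[[ 0.255 -0.967 -0.002]
 [-0.929 -0.245  0.279]
 [-0.27  -0.07  -0.96 ]] [-0.62333504 -0.03496252  0.3914519 ]
```

View pics/tz.png

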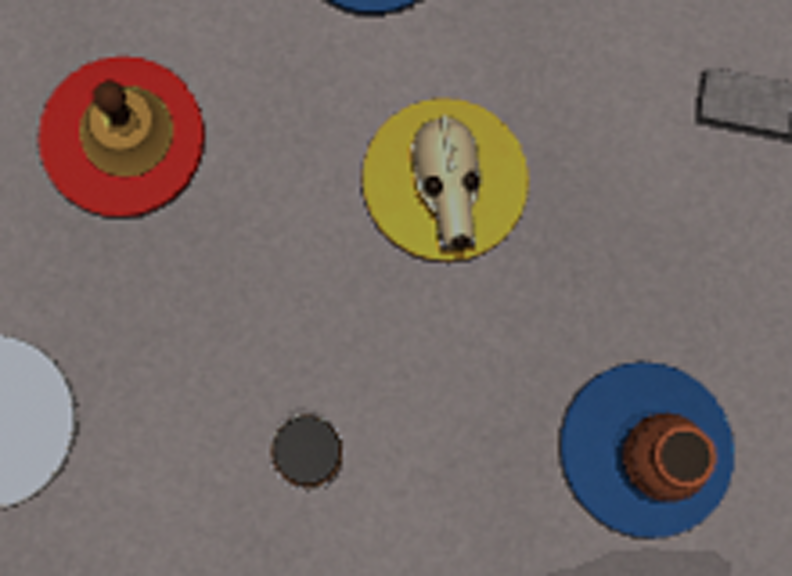

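The crop shows the pot's mouth at (685,457), the bell's ball at (108,96), the skull's eyes at (432,186) and (471,181), its snout at (458,247), and the jar's cap at (307,450). The side values lean toward the camera because its mask includes the base walls, so I'll use the top view.

Run:
```python
from h import *; from rig import camera,robot
t=camera('top')
z=lambda u,v:((u+.5)/3.6-.5+230,(v+.5)/3.6-.5+150)
for n,p,h in(('pot',(685,457),.087),('ball',(108,96),.102),('eyeL',(432,186),.045),('eyeR',(471,181),.045),('snout',(458,240),.046),('jar',(307,450),.075),('brain',(446,145),.055),('bellmouth',(126,130),.025)):
    print(n,ray(t,z(*p),h).round(4))
# skull mask
m=mask(t,[10,20,90],[35,125,255],(325,175,380,225)); k=biggest(m); print('skull rect',cv2.minAreaRect(k)); 
P=ray(t,np.argwhere(m)[:,::-1],.04); print(len(P),P.mean(0)); u=np.linalg.eigh(np.cov(P.T))[1][:,1]; print('axis',u,np.degrees(np.arctan2(u[1],u[0])))
def tool(d):
    o=robot.get_obs(); from scipy.spatial.transform import Rotation as R
    return R.from_quat(o['tool_rot']).inv().apply(d)*1000
p=ray(t,z(685,457),.087)[0]
print(tool(np.r_[p,.19]-robot.get_obs()['position']))
```

```text
pot [[ 0.4588 -0.2524]]
ball [[0.6705 0.1306]]
eyeL [[ 0.6347 -0.0893]]
eyeR [[ 0.6398 -0.1162]]
snout [[ 0.5976 -0.1085]]
jar [[ 0.4499 -0.013 ]]
brain [[ 0.6619 -0.0971]]
bellmouth [[0.6676 0.1283]]
skull rect ((354.2115478515625, 199.5576934814453), (34.90867233276367, 17.846569061279297), 78.69007110595703)
451 [ 0.64941897 -0.1006764 ]
axis [-0.96780834 -0.25168834] -165.42255824150197
[-264.11987981 -379.55818416   54.44773817]
```

```bash
python3 -m pendant '[[[-33,-47,7],0],[[-33,-47,7],0],[[-33,-47,7],0],[[-33,-47,7],0],[[-33,-47,7],0],[[-33,-47,7],0],[[-33,-47,6],0],[[-33,-47,6],0]]' 80; python3 -m pendant '[[[0,-4,0],0]]'
python3 - <<'E'
from rig import camera,robot
import cv2
from h import *
w=camera('wrist');cv2.imwrite('pics/w1.png',w['pixels']); o=robot.get_obs(); print(o['position'],o['tool_rot'],o['q'])
E
```

```text
time: 1.3
position: [0.4566, -0.2523, 0.1906]
tool_rot: [0.792, -0.611, 0.0, 0.0]
ft_force: [0.4, -0.5, -0.2]
grip_width: 0.0801
time: 1.42
position: [0.4606, -0.2492, 0.1902]
tool_rot: [0.794, -0.608, -0.001, -0.0]
ft_force: [-0.1, -0.9, 0.2]
grip_width: 0.0802
[ 0.46053767 -0.251145    0.19046516] [ 7.93092562e-01 -6.09101115e-01  1.33351814e-04  4.82112413e-05] [-7.12421564e-01  4.68921167e-01  1.73928412e+00 -1.00733876e-04
  9.33115564e-01  5.97491821e-01]
```

View pics/w1.png

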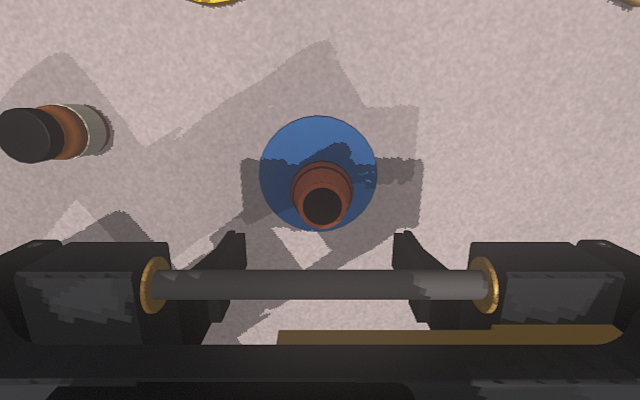

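The wrist view shows the pot's mouth at (322,208) and the blue disc at about (318,173), radius 58. The jaws straddle the pot.

```bash
cat >> h.py <<'E'
from scipy.spatial.transform import Rotation as Ro
def tool(o,xy,z=None):
    "shift in tool mm from the measured TCP to world xy(,z)"
    p=o['position']; return (Ro.from_quat(o['tool_rot']).inv().apply(np.r_[xy,p[2] if z is None else z]-p)*1000).round(1)
E
python3 - <<'E'
from rig import camera,robot
from h import *
w=camera('wrist'); o=robot.get_obs()
dark=mask(w,[0,0,0],[180,255,75],(295,180,350,232)); k=biggest(dark);print(cv2.minEnclosingCircle(k))
m=ray(w,(322,208),.087)[0]; print('pot',m, 'base',circ(w,mask(w,[100,120,40],[130,255,255],(230,100,400,240)),.012),'shift',tool(o,m,.046))
E
```

```text
((319.09210205078125, 205.0), 19.32646942138672)
pot [ 0.45715523 -0.25366144] base [ 0.4662 -0.2456  0.0578] shift [  0.4   2.9 144.6]
```

```bash
python3 -m pendant '[[[0,3,40],0],[[0,0,45],0],[[0,0,35],0],[[0,0,16],0],[[0,0,8],0],[[0,0,0],0]]'; python3 -m pendant '[[[0,0,0],0],[[0,0,0],0],[[0,0,0],0],[[0,0,0],0],[[0,0,0],0]]' 45 25
```

```text
time: 2.28
position: [0.4565, -0.2541, 0.0469]
tool_rot: [0.792, -0.611, 0.0, 0.0]
ft_force: [0.4, -0.0, -0.3]
grip_width: 0.0798
time: 2.9
position: [0.4565, -0.2532, 0.0471]
tool_rot: [0.792, -0.611, 0.0, -0.0]
ft_force: [0.2, 1.1, 5.4]
grip_width: 0.0553
```

```bash
python3 -m pendant '[[[0,0,-10],0],[[0,0,-30],0],[[0,0,-45],0],[[-15,-4,-35],0],[[-35,-9,-10],0],[[-50,-14,0],0],[[-55,-15,0],0],[[-55,-15,0],0]]'; python3 -m pendant '[[[-55,-15,0],0],[[-55,-15,0],0],[[-55,-15,0],0],[[-40,-11,0],0],[[-22,-6,0],0],[[-9,-2,0],0],[[0,0,0],0],[[0,0,0],0]]'
python3 - <<'E'
from rig import camera,robot
from h import *
w=camera('wrist');cv2.imwrite('pics/w2.png',w['pixels']); o=robot.get_obs(); print(o['position'],o['grip_width'],o['ft_force'])
print(tool(o,[.4588,.2088],.046))
t=camera('top'); cv2.imwrite('pics/t2.png',t['pixels'])
E
```

```text
time: 3.9
position: [0.4578, -0.0343, 0.1768]
tool_rot: [0.792, -0.611, 0.0, -0.0]
ft_force: [1.5, 0.6, -1.8]
grip_width: 0.0553
time: 4.9
position: [0.4601, 0.2077, 0.1765]
tool_rot: [0.791, -0.611, -0.0, 0.0]
ft_force: [0.1, 0.1, -1.7]
grip_width: 0.0555
[0.46011283 0.20770487 0.17652137] 0.05519558295191929 [-0.13887127 -1.36414561 -2.579426  ]
[ -1.4   0.9 130.5]
```

View pics/w2.png

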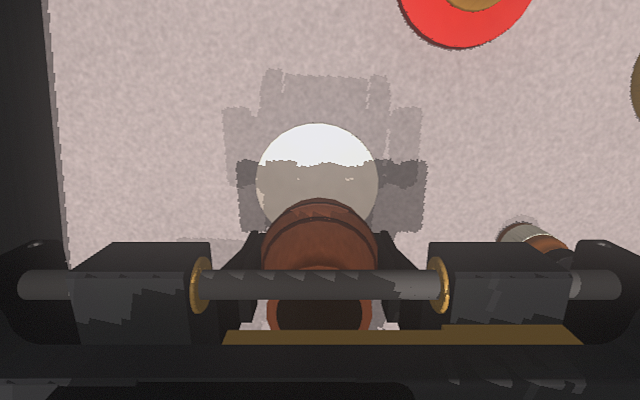

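The pot is held upright above the white disc, which is centred at about (317,180).

```bash
python3 -m pendant '[[[-1,1,25],0],[[0,0,45],0],[[0,0,35],0],[[0,0,14],0],[[0,0,6],0],[[0,0,4],0],[[0,0,0],0]]'; python3 -m pendant '[[[0,0,0],0]]' ; python3 -m pendant '[[[0,0,0],0],[[0,0,0],0],[[0,0,0],0],[[0,0,0],0]]' 82
```

```text
time: 5.88
position: [0.4595, 0.2095, 0.0483]
tool_rot: [0.792, -0.611, 0.001, -0.001]
ft_force: [-0.3, -0.5, -1.7]
grip_width: 0.0552
time: 6.0
position: [0.4594, 0.2096, 0.0483]
tool_rot: [0.792, -0.611, 0.001, -0.001]
ft_force: [-0.4, -0.6, -1.7]
grip_width: 0.0555
time: 6.5
position: [0.459, 0.2095, 0.0476]
tool_rot: [0.792, -0.611, 0.0, -0.0]
ft_force: [-0.8, 0.6, 0.1]
grip_width: 0.0803
```

```bash
python3 -m pendant '[[[0,0,-30],0],[[0,0,-55],0],[[10,-13,-55],0],[[30,-42,0],0],[[35,-49,0],0],[[33,-46,0],0],[[18,-25,0],0],[[5,-7,0],0]]' 60; python3 -m pendant '[[[0,0,0],0],[[0,0,0],0]]'
python3 - <<'E'
from rig import camera,robot
from h import *
w=camera('wrist');cv2.imwrite('pics/w3.png',w['pixels']); o=robot.get_obs(); print(o['position'],o['tool_rot'])
t=camera('top'); cv2.imwrite('pics/t3.png',t['pixels'])
print('red',circ(w,mask(w,[0,180,60],[6,255,255]),.012))
E
```

```text
time: 7.5
position: [0.6694, 0.1278, 0.187]
tool_rot: [0.791, -0.611, 0.0, -0.0]
ft_force: [-0.5, 0.5, 0.5]
grip_width: 0.0601
time: 7.75
position: [0.6664, 0.1298, 0.1874]
tool_rot: [0.792, -0.61, -0.001, 0.001]
ft_force: [-0.3, 0.1, -0.1]
grip_width: 0.0599
[0.666575   0.12986536 0.18751424] [ 7.92184352e-01 -6.10281288e-01 -7.02913534e-04  4.55880508e-04]
red [0.6721 0.1388 0.0539]
```

View pics/w3.png

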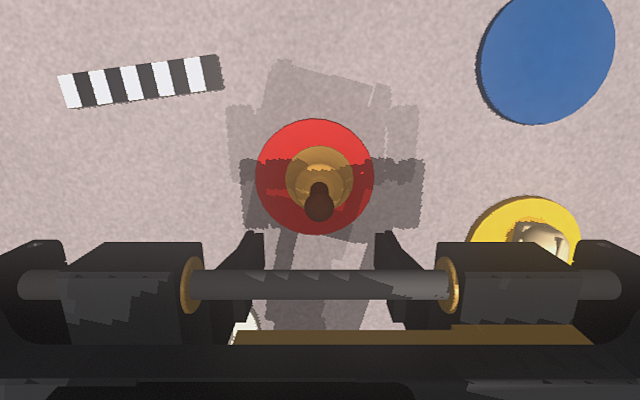

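The bell's ball is at (320,203) and its mouth at about (320,178). The red disc spans u 256–374 and v 118–235.

Run:
```python
from rig import camera,robot
from h import *
w=camera('wrist'); o=robot.get_obs()
print('red',circ(w,mask(w,[0,120,30],[6,255,255],(240,100,390,245)),.012), circ(w,cv2.dilate(mask(w,[170,120,30],[180,255,255],(240,100,390,245))|mask(w,[0,150,30],[8,255,255],(240,100,390,245)),None),.012))
b=ray(w,(319.5,203),.102)[0]; print(b, ray(w,(315,176.5),.012), tool(o,b,.080))
```

```text
red [0.6672 0.1361 0.0593] [0.6673 0.1361 0.0602]
[0.6721757  0.13174931] [[0.67075378 0.1359191 ]] [ -0.6  -5.5 107.8]
```

```bash
python3 -m pendant '[[[0,-5,25],0],[[0,0,40],0],[[0,0,26],0],[[0,0,11],0],[[0,0,5],0],[[0,0,0],0]]' 55; python3 -m pendant '[[[0,0,0],0],[[0,0,0],0],[[0,0,0],0],[[0,0,0],0],[[0,0,0],0],[[0,0,0],0],[[0,0,0],0]]' 8 30
```

```text
time: 8.65
position: [0.6735, 0.1304, 0.0813]
tool_rot: [0.792, -0.611, 0.001, -0.0]
ft_force: [-0.1, 0.1, -0.0]
grip_width: 0.055
time: 9.52
position: [0.6731, 0.1304, 0.0807]
tool_rot: [0.792, -0.611, -0.0, -0.0]
ft_force: [-0.0, 0.8, 2.0]
grip_width: 0.0204
```

```bash
python3 -m pendant '[[[0,0,0],0],[[0,0,0],0],[[0,0,0],0]]'
```

```text
time: 9.9
position: [0.6731, 0.1304, 0.0807]
tool_rot: [0.792, -0.611, 0.0, -0.0]
ft_force: [-1.2, 1.7, 2.6]
grip_width: 0.0203
```

Opening reads 20.3 mm, not 16 mm, so the pad tops are probably catching the ball. I'll open, go 3 mm lower and close again.

```bash
python3 -m pendant '[[[0,0,0],0],[[0,0,0],0],[[0,0,3],0],[[0,0,0],0]]' 32;  python3 -m pendant '[[[0,0,0],0],[[0,0,0],0],[[0,0,0],0],[[0,0,0],0],[[0,0,0],0]]' 8 30
```

```text
time: 10.4
position: [0.6727, 0.13, 0.0769]
tool_rot: [0.792, -0.611, -0.0, 0.0]
ft_force: [-0.2, -0.1, -0.4]
grip_width: 0.0319
time: 11.02
position: [0.6731, 0.1305, 0.0778]
tool_rot: [0.792, -0.611, -0.0, -0.0]
ft_force: [-0.4, 1.8, 1.3]
grip_width: 0.0206
```

Run:
```python
from rig import camera
from h import *
w=camera('wrist');s=camera('side')
a=cv2.resize(s['pixels'][110:220,280:400],(600,550)); cv2.imwrite('pics/s4.png',a)
```

```text
(no output)
```

View pics/s4.png

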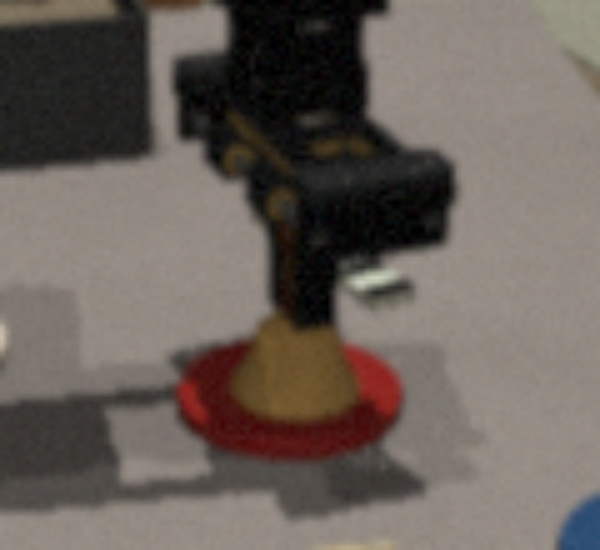

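```bash
python3 -m pendant '[[[0,0,-4],0],[[0,0,-8],0],[[0,0,-15],0],[[0,0,-10],0],[[0,0,0],0],[[0,0,0],0]]' - 35;  python3 - <<'E'
from rig import camera
from h import *
s=camera('side')
a=cv2.resize(s['pixels'][90:210,280:400],(600,600),interpolation=cv2.INTER_CUBIC); cv2.imwrite('pics/s5.png',a)
E
```

```text
time: 11.88
position: [0.6727, 0.1302, 0.1146]
tool_rot: [0.792, -0.611, -0.0, 0.0]
ft_force: [0.7, -0.0, -2.5]
grip_width: 0.0201
```

View pics/s5.png

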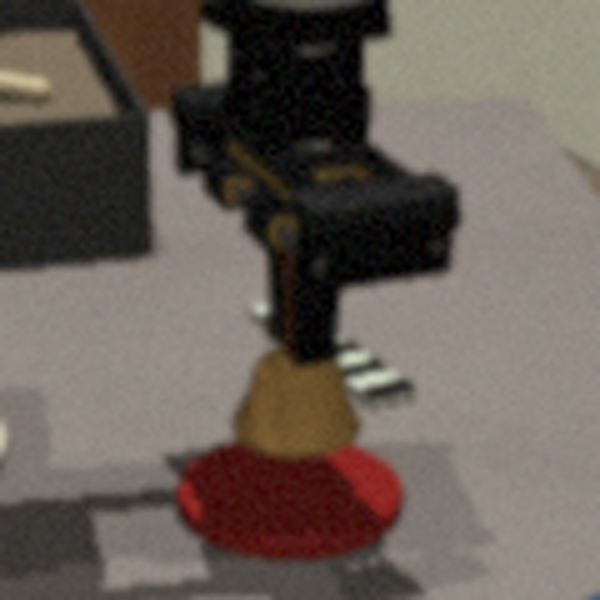

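The bell hangs upright with clear air under it: mouth at (295,440), red base below it.

```bash
python3 -m pendant '[[[0,0,-25],0],[[0,0,-35],0],[[12,12,-15],0],[[25,24,0],0],[[34,32,0],0],[[40,38,0],0],[[44,41,0],0],[[44,41,0],0]]'; python3 -m pendant '[[[40,38,0],0],[[34,32,0],0],[[25,24,0],0],[[13,13,0],0],[[0,0,0],0],[[0,0,0],0]]'
python3 - <<'E'
from rig import camera,robot
from h import *
w=camera('wrist');cv2.imwrite('pics/w6.png',w['pixels']); o=robot.get_obs(); print(o['position'],o['grip_width'],o['ft_force'])
print('blue',circ(w,mask(w,[100,120,40],[130,255,255],(200,80,430,300)),.012),tool(o,[.467,-.246],.0785))
E
```

```text
time: 12.92
position: [0.5393, -0.1118, 0.1889]
tool_rot: [0.792, -0.611, -0.001, 0.001]
ft_force: [1.8, -0.3, -2.1]
grip_width: 0.0203
time: 13.68
position: [0.4668, -0.2444, 0.1894]
tool_rot: [0.792, -0.611, -0.0, -0.0]
ft_force: [-0.2, 1.1, -2.5]
grip_width: 0.0201
[ 0.46698194 -0.24423947  0.18942448] 0.020100939742826115 [-0.62544201 -0.09077003 -1.78063025]
blue [ 0.4668 -0.2452  0.0575] [  1.8   0.4 110.9]
```

View pics/w6.png

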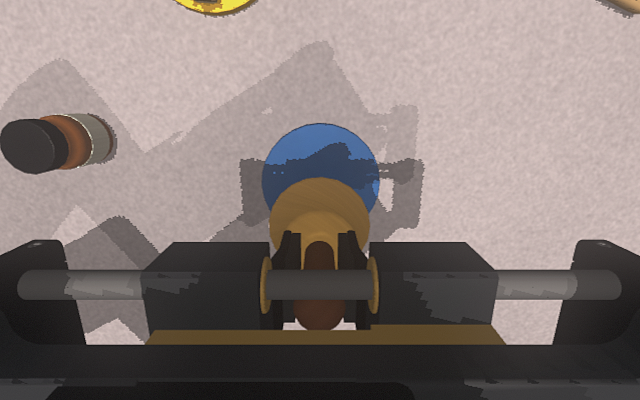

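The bell hangs straight: skirt at (320,215), above the blue disc. I'll lower it.

```bash
python3 -m pendant '[[[1,0,20],0],[[0,0,38],0],[[0,0,30],0],[[0,0,12],0],[[0,0,6],0],[[0,0,4],0],[[0,0,0],0],[[0,0,0],0]]'
```

```text
time: 14.72
position: [0.4673, -0.2468, 0.0802]
tool_rot: [0.792, -0.611, 0.001, 0.0]
ft_force: [-0.5, 0.3, -1.9]
grip_width: 0.0199
```

```bash
python3 -m pendant '[[[0,0,1.5],0],[[0,0,0],0],[[0,0,0],0]]'; python3 -m pendant '[[[0,0,1],0],[[0,0,0],0],[[0,0,0],0]]'
```

```text
time: 15.1
position: [0.4669, -0.2465, 0.0781]
tool_rot: [0.792, -0.611, 0.0, 0.0]
ft_force: [-0.6, 0.1, -1.8]
grip_width: 0.02
time: 15.48
position: [0.467, -0.2466, 0.0776]
tool_rot: [0.792, -0.611, 0.0, 0.0]
ft_force: [-0.9, 0.3, 5.5]
grip_width: 0.02
```

The wrist force jumped to +5.5 N, so the bell is standing on the blue base. I'll release it and go above the skull.

```bash
python3 -m pendant '[[[0,0,0],0],[[0,0,0],0],[[0,0,0],0],[[0,0,-15],0],[[0,0,-40],0],[[0,0,-50],0],[[-8,-18,-7],3],[[-18,-42,0],0]]' 60; python3 -m pendant '[[[-24,-55,0],0],[[-24,-55,0],0],[[-14,-34,0],0],[[-7,-16,0],0],[[0,0,0],0],[[0,0,0],0]]' 75;  python3 - <<'E'
from rig import camera,robot
from h import *
w=camera('wrist');cv2.imwrite('pics/w7.png',w['pixels']); o=robot.get_obs(); print(o['position'],o['tool_rot'],o['q'][5])
print('yellow',circ(w,mask(w,[18,140,60],[35,255,255],(200,80,430,300)),.012))
t=camera('top');cv2.imwrite('pics/t7.png',t['pixels'])
E
```

```text
time: 16.48
position: [0.5202, -0.2089, 0.1917]
tool_rot: [0.775, -0.633, 0.002, 0.0]
ft_force: [0.3, -0.6, 0.2]
grip_width: 0.0599
time: 17.23
position: [0.6611, -0.1089, 0.189]
tool_rot: [0.775, -0.632, -0.001, 0.001]
ft_force: [0.8, 0.5, -0.5]
grip_width: 0.0751
[ 0.66108411 -0.10904617  0.18911454] [ 7.75089983e-01 -6.31850474e-01 -5.56904505e-04  4.33037918e-04] 1.038346820362709
yellow [ 0.6484 -0.0995  0.0593]
```

View pics/w7.png

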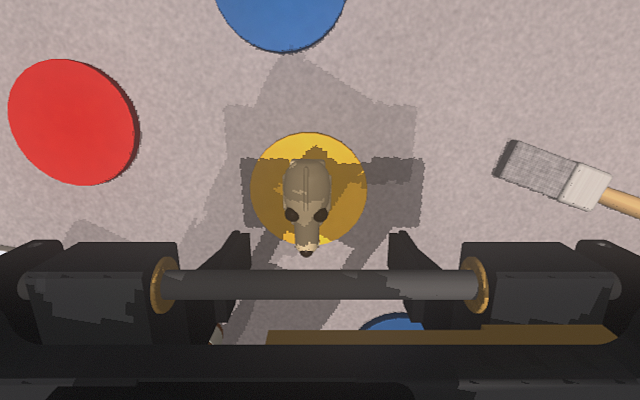

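The skull is upright in this view: eyes at (292,214) and (321,214), snout tip at (306,253), back of the brain case at (307,160). The jaws are already square to it.

Run:
```python
from rig import camera,robot
from h import *
w=camera('wrist'); o=robot.get_obs()
P={n:ray(w,p,z)[0] for n,p,z in(('eL',(292,214),.045),('eR',(321,214),.045),('snout',(306,253),.035),('back',(307,160),.038),('bL',(284,185),.04),('bR',(330,185),.04))}
for n in P: print(n,P[n].round(4),tool(o,P[n],.043))
s,b=P['snout'],P['back']; d=(s-b)/np.linalg.norm(s-b); print('len',np.linalg.norm(s-b),'dir',np.degrees(np.arctan2(d[1],d[0])))
R=Ro.from_quat(o['tool_rot']).as_matrix(); print('tooly',np.degrees(np.arctan2(R[1,1],R[0,1])))
org=(s-.05*d+b+.042*d)/2; print('origin',org,'grasp',org-.01*d,tool(o,org-.01*d,.043))
```

```text
eL [ 0.6332 -0.0884] [-25.9  23.4 146.2]
eR [ 0.6386 -0.1148] [  1.1  23.4 146.2]
snout [ 0.5919 -0.1093] [-13.7  68.  146.2]
back [ 0.6844 -0.0924] [-11.7 -26.  146.2]
bL [ 0.6577 -0.0761] [-33.1  -3.1 146.2]
bR [ 0.6662 -0.1176] [  9.3  -3.1 146.2]
len 0.09404351436032467 dir -169.61638458343458
tooly -168.38536941560756
origin [ 0.64207116 -0.10012188] grasp [ 0.65190739 -0.09831951] [-12.4   7.  146.2]
```

```bash
python3 -m pendant '[[[-12,7,30],0],[[0,0,45],0],[[0,0,40],0],[[0,0,18],0],[[0,0,9],0],[[0,0,3],0],[[0,0,0],0]]' 70; python3 -m pendant '[[[0,0,0],0],[[0,0,0],0],[[0,0,0],0],[[0,0,0],0],[[0,0,0],0],[[0,0,0],0]]' 35 20
```

```text
time: 18.25
position: [0.654, -0.0979, 0.0452]
tool_rot: [0.776, -0.631, 0.001, -0.0]
ft_force: [-0.2, -0.4, -0.3]
grip_width: 0.07
time: 19.0
position: [0.6534, -0.0977, 0.0444]
tool_rot: [0.776, -0.631, 0.0, -0.0]
ft_force: [-0.5, -0.2, 2.8]
grip_width: 0.0437
```

```bash
python3 -m pendant '[[[0,0,-8],0],[[0,0,-22],0],[[0,0,-35],0],[[-10,-3,-30],0],[[-25,-8,0],0],[[-35,-11,0],0],[[-42,-14,0],0],[[-42,-14,0],0]]'; python3 -m pendant '[[[-35,-11,0],0],[[-23,-7,0],0],[[-13,-4,0],0],[[0,0,0],0],[[0,0,0],0]]'
python3 - <<'E'
from rig import camera,robot
from h import *
w=camera('wrist');cv2.imwrite('pics/w8.png',w['pixels']); o=robot.get_obs(); print(o['position'],o['grip_width'],o['ft_force'])
print('red',circ(w,cv2.dilate(mask(w,[170,120,30],[180,255,255],(200,80,430,300))|mask(w,[0,150,30],[8,255,255],(200,80,430,300)),None),.012),tool(o,[.6783,.1369],.0445))
E
```

```text
time: 20.0
position: [0.6704, 0.0645, 0.1388]
tool_rot: [0.775, -0.631, -0.0, 0.0]
ft_force: [1.0, 0.6, -2.0]
grip_width: 0.0437
time: 20.62
position: [0.678, 0.136, 0.139]
tool_rot: [0.775, -0.632, 0.0, 0.0]
ft_force: [-0.5, -0.2, -1.6]
grip_width: 0.0435
[0.67806207 0.13582349 0.13901103] 0.04364691756353533 [-0.27620466 -0.04283084 -1.06675086]
red [0.6681 0.1362 0.0597] [-1.  -0.5 94.5]
```

View pics/w8.png

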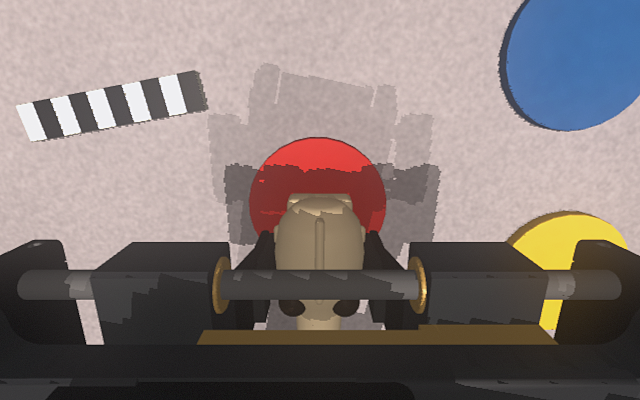

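The skull is held level at (320,245), above the red disc at about (317,195). I'll lower it.

```bash
python3 -m pendant '[[[-1,0,20],0],[[0,0,35],0],[[0,0,22],0],[[0,0,10],0],[[0,0,5],0],[[0,0,0],0],[[0,0,0],0]]'; python3 -m pendant '[[[0,0,1.5],0],[[0,0,0],0],[[0,0,0],0]]'
```

```text
time: 21.55
position: [0.6786, 0.1384, 0.0482]
tool_rot: [0.776, -0.631, 0.001, -0.001]
ft_force: [0.5, 0.5, -2.0]
grip_width: 0.0436
time: 21.92
position: [0.6779, 0.1383, 0.0457]
tool_rot: [0.776, -0.631, 0.0, -0.0]
ft_force: [-0.5, -0.7, -2.0]
grip_width: 0.0438
```

```bash
python3 -m pendant '[[[0,0,1],0],[[0,0,0],0],[[0,0,0],0]]';  python3 -m pendant '[[[0,0,0.5],0],[[0,0,0],0],[[0,0,0],0]]'
```

```text
time: 22.3
position: [0.6778, 0.1383, 0.0445]
tool_rot: [0.776, -0.631, -0.0, 0.0]
ft_force: [-0.1, -0.0, -0.9]
grip_width: 0.0434
time: 22.68
position: [0.6778, 0.1383, 0.0444]
tool_rot: [0.776, -0.631, 0.0, -0.0]
ft_force: [0.2, -0.4, 0.9]
grip_width: 0.0436
```

```bash
python3 -m pendant '[[[0,0,0],0],[[0,0,0],0],[[0,0,0],0],[[0,0,-20],0],[[0,0,-50],0],[[0,0,-55],0],[[-8,14,-20],0],[[-22,38,0],0]]' 75; python3 -m pendant '[[[-28,49,0],0],[[-28,49,0],0],[[-20,35,0],0],[[-8,15,0],0],[[0,0,0],0],[[0,0,0],0]]' 80
python3 - <<'E'
from rig import camera,robot
from h import *
t=camera('top'); w=camera('wrist'); o=robot.get_obs(); print(o['position'],tool(o,[.459,.2095],.0465))
a=cv2.resize(t['pixels'][150:310,230:450],None,fx=3.6,fy=3.6,interpolation=cv2.INTER_CUBIC); cv2.imwrite('pics/t9.png',a); cv2.imwrite('pics/w9.png',w['pixels'])
cv2.imwrite('pics/c9.png',np.vstack([cv2.resize(a,(640,466)),w['pixels'][120:250]]))
E
```

```text
time: 23.68
position: [0.6243, 0.1567, 0.1938]
tool_rot: [0.775, -0.632, 0.004, -0.004]
ft_force: [-0.5, -0.0, 0.2]
grip_width: 0.0749
time: 24.42
position: [0.4613, 0.2092, 0.1896]
tool_rot: [0.775, -0.632, 0.001, -0.001]
ft_force: [-0.9, 0.6, 0.1]
grip_width: 0.0796
[0.46084467 0.20897354 0.1891956 ] [ -0.9   2.  142.7]
```

View pics/c9.png

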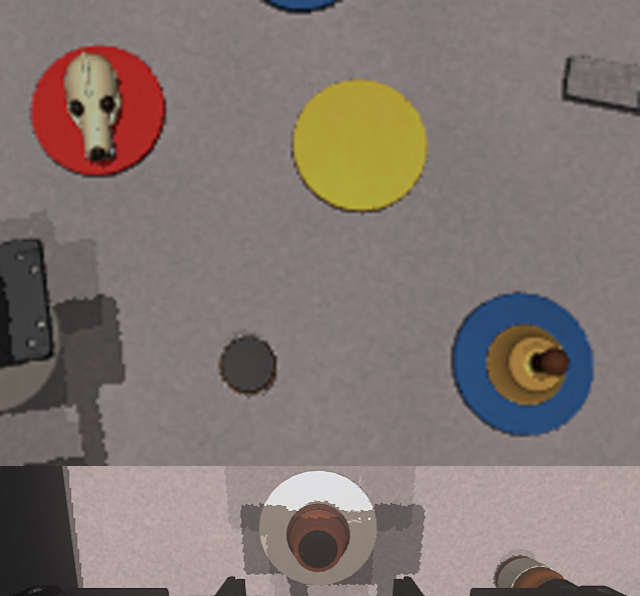

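The skull is on red (spanning (93,55)–(97,158)), the bell is upright in the middle of blue, yellow is clear, and the pot stands on white at (318,545).

```bash
python3 -m pendant '[[[-1,2,30],0],[[0,0,45],0],[[0,0,38],0],[[0,0,17],0],[[0,0,9],0],[[0,0,3],0],[[0,0,0],0]]' 82; python3 -m pendant '[[[0,0,0],0],[[0,0,0],0],[[0,0,0],0],[[0,0,0],0],[[0,0,0],0]]' 45 25
```

```text
time: 25.4
position: [0.4573, 0.2099, 0.0474]
tool_rot: [0.775, -0.631, 0.0, -0.0]
ft_force: [-0.9, -1.4, 0.0]
grip_width: 0.0821
time: 26.02
position: [0.4568, 0.2099, 0.0474]
tool_rot: [0.776, -0.631, 0.0, -0.0]
ft_force: [-0.7, -0.8, 3.9]
grip_width: 0.0552
```

```bash
python3 -m pendant '[[[0,0,-10],0],[[0,0,-30],0],[[0,0,-45],0],[[14,-5,-40],0],[[27,-10,-5],0],[[38,-14,0],0],[[44,-16,0],0],[[48,-17,0],0]]'; python3 -m pendant '[[[48,-17,0],0],[[44,-16,0],0],[[38,-14,0],0],[[27,-10,0],0],[[14,-5,0],0],[[0,0,0],0],[[0,0,0],0]]'
python3 - <<'E'
from rig import camera,robot
from h import *
w=camera('wrist'); o=robot.get_obs(); print(o['position'],o['grip_width'],o['ft_force'])
print('yellow',circ(w,mask(w,[18,140,60],[35,255,255],(200,80,430,300)),.012),tool(o,[.647,-.1005],.0475))
E
```

```text
time: 27.02
position: [0.552, 0.0542, 0.1772]
tool_rot: [0.776, -0.631, -0.0, 0.0]
ft_force: [0.7, 0.7, -1.5]
grip_width: 0.0551
time: 27.9
position: [0.6464, -0.0984, 0.1768]
tool_rot: [0.776, -0.631, -0.001, 0.0]
ft_force: [-0.5, 0.1, -0.9]
grip_width: 0.0556
[ 0.64649764 -0.09832034  0.17690239] 0.05502357746181967 [-0.00570478  0.00294543 -1.20451718]
yellow [ 0.6485 -0.0993  0.059 ] [  2.4  -0.2 129.4]
```

```bash
python3 -m pendant '[[[2,0,25],0],[[0,0,45],0],[[0,0,35],0],[[0,0,14],0],[[0,0,6],0],[[0,0,3],0],[[0,0,0],0],[[0,0,0],0]]'; python3 -m pendant '[[[0,0,1],0],[[0,0,0],0],[[0,0,0],0]]'
```

```text
time: 28.95
position: [0.6486, -0.102, 0.0501]
tool_rot: [0.776, -0.631, 0.001, -0.0]
ft_force: [0.2, -0.4, -1.9]
grip_width: 0.0554
time: 29.32
position: [0.6479, -0.1018, 0.0481]
tool_rot: [0.776, -0.631, -0.0, 0.0]
ft_force: [0.3, 0.6, -1.5]
grip_width: 0.0551
```

```bash
python3 -m pendant '[[[0,0,0.7],0],[[0,0,0],0],[[0,0,0],0]]'; python3 -m pendant '[[[0,0,0.6],0],[[0,0,0],0],[[0,0,0],0]]'
```

```text
time: 29.7
position: [0.6479, -0.1018, 0.0475]
tool_rot: [0.776, -0.631, 0.0, -0.0]
ft_force: [-0.7, -0.2, 0.4]
grip_width: 0.0551
time: 30.08
position: [0.648, -0.1018, 0.0474]
tool_rot: [0.776, -0.631, 0.0, -0.0]
ft_force: [-1.4, 0.3, 6.0]
grip_width: 0.0557
```

Contact confirmed. I'll release, lift clear and back off toward the robot so the top view is free.

```bash
python3 -m pendant '[[[0,0,0],0],[[0,0,0],0],[[0,0,0],0],[[0,0,-20],0],[[0,0,-50],0],[[0,0,-55],0],[[0,0,-45],0],[[0,30,-30],0]]' 82; python3 -m pendant '[[[0,55,0],0],[[0,55,0],0],[[0,50,0],0],[[0,20,0],0],[[0,0,0],0],[[0,0,0],0]]'
python3 - <<'E'
from rig import camera,robot
from h import *
t=camera('top'); o=robot.get_obs(); print(o['position'])
a=cv2.resize(t['pixels'][100:310,170:500],None,fx=2.4,fy=2.4,interpolation=cv2.INTER_CUBIC); cv2.imwrite('pics/t10.png',a)
E
```

```text
time: 31.08
position: [0.6209, -0.1082, 0.2513]
tool_rot: [0.776, -0.631, 0.004, -0.001]
ft_force: [0.1, -0.1, 0.3]
grip_width: 0.0821
time: 31.82
position: [0.4436, -0.1449, 0.2477]
tool_rot: [0.776, -0.631, 0.001, -0.0]
ft_force: [0.4, 0.6, -0.1]
grip_width: 0.082
[ 0.44371269 -0.14473959  0.24741954]
```

View pics/t10.png

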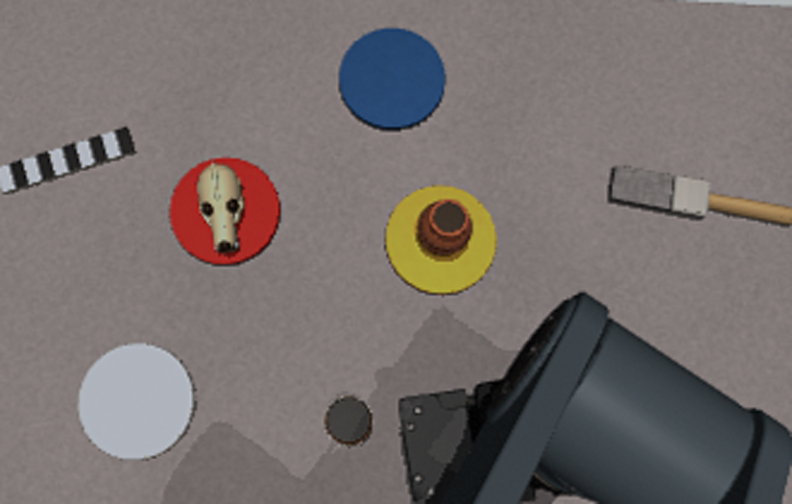

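The pot is on yellow (mouth (449,215)), the skull on red (snout (228,249), back (217,163)), and white is empty. The jar, brush and scale bar look unmoved. Now the numbers.

Run:
```python
from rig import camera,robot
from h import *
t=camera('top')
z=lambda u,v,s,x,y:((u+.5)/s-.5+x,(v+.5)/s-.5+y)
A=lambda u,v,h:ray(t,z(u,v,2.4,170,100),h)[0]
B=lambda u,v,h:ray(t,z(u*792/640,v*792/640,3.6,230,150),h)[0]
print('pot',A(449,215,.087),'yellow',circ(t,mask(t,[18,150,80],[35,255,255],(320,170,385,230)),.012))
s,b=A(228,249,.035),A(218,164,.038); d=(s-b)/np.linalg.norm(s-b); print('skull',(s+b-.008*d)/2,np.linalg.norm(s-b),'red',circ(t,mask(t,[0,200,80],[6,255,255],(235,160,292,215)),.012))
print('ball',B(555,361,.102),'mouth',B(527,364,.02),'blue .4658,-.246'); print('jar',A(349,421,.075))
```

```text
pot [ 0.65573902 -0.10182625] yellow [ 0.6478 -0.1011  0.059 ]
skull [0.66873501 0.13255473] 0.09280793645249878 red [0.6667 0.1327 0.058 ]
ball [ 0.46462901 -0.24944425] mouth [ 0.4641652  -0.24833148] blue .4658,-.246
jar [ 0.4488485  -0.01356074]
```

The pot reads 8 mm off centre (limit 15 mm). One mask-based check, independent of my reading by eye, before handing in.

Run:
```python
from rig import camera
from h import *
t=camera('top')
y=mask(t,[18,150,80],[35,255,255],(320,170,385,230)); k=biggest(y); hull=np.zeros_like(y); cv2.fillPoly(hull,[cv2.convexHull(biggest(y))],255)
m=cv2.morphologyEx(hull&~y,cv2.MORPH_OPEN,np.ones((3,3)))
k=biggest(m); print('pot blob box',cv2.boundingRect(k))
d=mask(t,[0,0,0],[180,255,70],(345,175,375,205))&m; g=biggest(d); print('mouth',cv2.minEnclosingCircle(g), ray(t,cv2.minEnclosingCircle(g)[0],.087))
x0,y0,w,h=cv2.boundingRect(k); print('belly (near edge) ',ray(t,[[x0,y0+h/2],[x0+w-1,y0+h/2],[x0+w/2,y0+h-1]],.046))
```

```text
pot blob box (344, 183, 23, 24)
mouth ((357.0, 190.0), 6.082862854003906) [[ 0.65402109 -0.10238171]]
belly (near edge)  [[ 0.64978962 -0.07460611]
 [ 0.65290913 -0.12947343]
 [ 0.62338879 -0.1042292 ]]
```

The pot is 4–6 mm off centre, well inside the limit, so I'm handing in.

```bash
python3 -c "
from rig import order,robot
print(order.hand_in(), robot.get_obs()['time'])"
```

```text
the job is handed in; nothing more can be done
the job is handed in; nothing more can be done
```

I parked the pot on the white base, then moved the bell to the blue base on the robot's right, the skull to red and the pot to yellow. I handed in at about 32 s of robot time, with the gripper open and clear of everything. No verdict is reported.

| Find | Base | Offset from base centre (limit 15 mm) |
|---|---|---|
| Pot | yellow | 4–6 mm by mask, about 8 mm read by eye |
| Skull | red | about 2 mm |
| Bell | blue | 3–4 mm |

- **Finds:** All three look upright in the last pictures. The bell was last measured before the pot's final move; after that the arm hid it from the top camera.
- **Rest of the bench:** White is empty again. The jar measured about 1 mm from its starting position; the brush and scale bar look unmoved, but I did not measure them.
- **Disagreements:**
  - The gripper closed at 20 mm on the bell instead of the 16 mm handle width, even 3 mm lower. It was probably on the ball; the bell still hung straight and was set down gently.
  - The side camera put the base centres 6–9 mm off the top view because it also saw their side walls, so I used the top and wrist views.

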